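Load a carton into the labelling cradle by tipping it over

TASK

The carton that stands in the loading end of the labelling cradle is next for its label: push it over so that it lies down in the channel with its top toward the end stop, push it along until it is fully home against the stop, and then flip the hinged window template over so that it lies flat on the carton and shows where the label goes. Do it all by pushing with the fingers, never lift the carton, and leave the other things on the table where they are.

Things in the scene. Friction and masses are not known exactly. Their poses are not given: they have to be found in the camera images.
- cradle: labelling cradle (mm), fixed: aluminium base plate 84 x 244 with a straight channel along its y axis. Origin on the table surface under the channel; x across the channel toward the template's hinge, y along it toward the end stop, z up. Channel floor at z = 12, 38 wide (x -19 to 19), open at the loading end (plate ends at y = -126). Grey side rails with tops at z = 26 all along; plate underside at z = 3
- stop_face (a point): middle of the end stop's inner face, at x = 0, y = +100, z = 29 in the cradle's frame, same axes. The stop is a grey block 50 wide, 10 thick, top at z = 44. In front of it, from cradle y = 10 to 96, thin steel guides flare outward above the rails up to z = 37, to lead a falling carton into the channel
- carton_mid (a point): centre of the carton to be labelled: the tall printed box standing upright in the channel at its loading end (cradle y about -65 to -90), 34 x 34 x 131. The point is half-way up, 66 above its foot; z runs from foot to top. Lying fully home it is at cradle y = +34, z = 29, and the foot end at y = -31
- carton: the same carton, rigid, about 26 to 45 g; origin at the centre of its foot, z from foot to top. Pushed along the channel on its upper half, it tips when its top has gone about 35 over and drops into the channel, top toward the stop. It then lies with its upper face 46 above the table, 10 to 45 short of home, and slides with a push under 1 N on its foot end
- template (a joint): angle of the hinged template, rad. 0: lies level on a carton lying in the channel; 1.57: straight up; 1.7 to 1.95 (its stop): open, leaning back away from the channel, as it starts; -0.12: dropped into the empty cradle. The hinge axis is parallel to the channel at cradle x = +34, z = 48. Stiff: stays put near upright; pushed from behind to below about 1.1 it sinks shut by its weight
- template_lip (a point): middle of the bent finger lip (34 long) on the free edge of the template, 58 from the hinge axis. The template is a 3 thick aluminium plate with a window, about 80 g, 59 by 80, over cradle y = 10 to 90. Standing open, the lip is its top (about 100 above the table) and sticks out on the side away from the channel; its hinge lugs reach z = 53
- carton_b: a spare carton like the one in the cradle, 34 x 34 x 135, standing upright behind the loading end of the cradle; origin at the centre of its underside
- carton_c: a second spare carton, 34 x 34 x 129, standing beside the first one; origin at the centre of its underside
- label_roll: roll of labels lying flat on the robot's side of the cradle, diameter 68, height 26; origin at the centre of its underside
- tally: white hand tally counter, 46 x 67 x 22, on the robot's side of the cradle; origin at the underside
- bottle_a: small brown bottle with a black cap, diameter 27, height 74, standing near the label roll; origin at the centre of its underside
- bottle_b: small red bottle with a black cap, diameter 27, height 74, standing on the robot's side of the loading end; origin at the centre of its underside
- tape: roll of masking tape lying flat at the right of the table, diameter 102, height 25; origin at the centre of its underside
Things that resemble listed ones, but are neither listed nor needed, are in the scene too. Leave any green or orange look-alike of the carton alone.

How it is judged:
By the outcome, as a careful person would: the job done as asked, in the order asked, and still so for the second after the job is handed in, with the robot touching nothing.
It also fails if it takes over 56 s, if anything falls off the work surface, if the arm or the gripper's body presses on something with over 40 N, if the wrist force passes 120 N, or if a joint passes its speed limit or range.

ROBOT

A 7-joint arm with a two-finger parallel gripper is mounted at the origin on a cart in front of the work surface, level with it; the furniture and walls round the work are solid. World frame = base frame: x ahead of the robot, y to its left, z up, the work surface at z = 0. Lengths are in m, angles in degrees, forces in N, time in s.
With the tool pointing down it reaches from about 0.425 to 0.875 m from the base axis. Payload 4.7 kg.
Tool frame: the origin (TCP) lies midway between the tips of the shut fingers; the grasp point (between the pads) lies bot.grip_point_offset behind it (bot.grip_point_offset is the distance from the TCP to the grasp point, in m); z points along the fingers, y is the line along which they close (so a half turn about z gives the same grasp; the last joint's range is limited). The gripper opens to 85 mm and grips with 20 to 120 N. Pads are 22 mm wide; open, the fingers measure 114 mm over their backs; the gripper's body (76 mm by 85 mm) begins 54 mm behind the grasp point. The pads swing forward as they close: fully open they stand 13 mm farther back than shut.
Start: joints at [66.813, 18.392, -4.016, 83.108, 1.295, 78.541, -3.26], TCP at [0.264, -0.594, 0.196] pointing down, gripper open.
Joint ranges: [-163.93, 163.93], [-17.29, 119.83], [-79.2, 71.16], [3.27, 140.29], [-89.18, 269.18], [5.43, 117.66], [-154.24, 154.24]. Speed limits (degrees/s): [147.25, 147.25, 180, 180, 180, 180, 180].

INTERFACE

Orientations are given as a 3x3 rotation matrix whose columns are the frame's x, y, z axes.
In Python, from station import bot gives the robot as it stands.
- The arm moves only by the tool play_rows, never from a script. Its argument "targets" is a list of rows, each a list of 5 numbers: the shift along the tool's x, y, z in cm, then the turn about the tool's z in rad, then the finger opening in cm, from 0 to 8.54. A call has 1 to 20 rows; each row shifts and turns the commanded pose from where the row before left it, along the tool's axes as they then stand; what a row does not reach is not made up. A row lasts 1/12 s, in which the tool goes at most 41.7 mm and 7.16 degrees, less where a joint would pass 70% of its speed; a pose out of reach is approached as far as the arm can. A call with a gripper value outside its range is refused whole. The fingers move at their own pace and stop on an object; the grip force is fixed at half the most. Time passes only in rows, so rows that do not move let the fingers close. It gives the time, the measured TCP pose, the force, the opening and the grip force at its end, in the units of the state.
- bot.observe(): the state, without advancing time (a new reading comes with each control period).
- bot.capture(name): name is "scene" or "top"; returns the picture (420x560x3 uint8, red, green, blue); there is no depth.
- bot.camera_params(name): a dict with "camera_matrix" (3x3 intrinsics, pixels), "k1" (the pictures are not rectified: a ray, as slopes to the right and down, at radius r is drawn at 1 + k1 r^2 times it, then the intrinsics apply), "pose" (4x4, takes a point from camera to world coordinates). Camera axes: x right, y down, z forward; pixel columns grow to the right and rows downward; lengths in m; the calibration is good to about 2 mm. A picture is of the moment at which its call begins. camera_params takes no time and is no camera call.
- bot.hand_in(): hands the job in; it is judged then, once.
Trained networks look in the newest picture that a camera, given by its name, has taken for a name from the list of things; names that differ only in an ending like _2 or _b are one class to them, and where a whole thing is asked for, a point or a joint stands for the part that bears it (a point fixed in the world has none). Each returns a list of dicts, best first, with "p" (0 to 1); they miss things now and then, are a little off and sometimes report something else, mostly with a low value. They report only what shows in the picture. A call takes as long as a camera call. They do not tell look-alikes from the thing itself.
- bot.recognise(camera, thing): "centre" ([x, y, z] in m, in world coordinates, good to about 4 mm: the middle of the surface that is visible of it).
- bot.silhouettes(camera, thing): "mask" (420x560 bool, what is visible of it).
The state is a dict: "time_s": time; "joints": joint angles; "qd": joint speeds; "joint_efforts": joint torques, N m; "position": TCP position; "eef_rot": TCP orientation; "contact_force": force on the tool from outside, world axes, zero at the start; "torque": the same for the moment, N m; "opening": finger opening in m; "grip_force": force on a finger pad.
Only numpy, scipy, OpenCV 4.12 (cv2) and the standard library are available. Lean on these libraries where they do the work, as an engineer would, in place of code of your own. Each camera call takes 0.05 s, during which the arm holds its last target. There are 200 camera calls.

## Working session

There is one attempt and no reset: what is moved stays moved. The work goes in short steps, Python scripts to look and compute and a tool call to move; the robot and the scene stay as the last step left them, time stands still between calls to the robot, and variables do not carry over. Pictures are saved under pics/ and viewed, at most 10 in all, crops included, and the job is handed in when it is done.

Besides the shell and the picture viewer there is one more tool, called by a JSON object that holds its "name" and its "arguments", one argument or row to a line. play_rows: Moves the arm, as the interface text tells. Its arguments: {"type":"object","properties":{"targets":{"type":"array","items":{"type":"array","items":{"type":"number"}}}},"required":["targets"]}

```bash
mkdir -p pics; ls; python3 - <<'E'
from station import bot
import cv2,numpy as np
for n in("scene","top"):
    im=bot.capture(n); cv2.imwrite(f"pics/{n}0.png",im[:,:,::-1])
    p=bot.camera_params(n);print(n,p)
    for t in("cradle","carton","template","template_lip","carton_mid","stop_face","label_roll","tally","bottle_a","tape"):
        try: print(t,[(np.round(d["centre"],3).tolist(),round(d["p"],2)) for d in bot.recognise(n,t)])
        except Exception as e: print(t,e)
s=bot.observe();print(s["time_s"],s["position"],s["eef_rot"],bot.grip_point_offset)
E
```

```text
pics
scene {'camera_matrix': array([[506.52629556,   0.        , 280.03514912],
       [  0.        , 506.52629556, 210.7508374 ],
       [  0.        ,   0.        ,   1.        ]]), 'k1': -0.11234929425752484, 'pose': array([[-6.61790375e-01, -4.93859083e-01,  5.64036085e-01,
        -1.12928015e-01],
       [-7.49688907e-01,  4.35747724e-01, -4.98086804e-01,
         4.66056157e-01],
       [ 2.07252154e-04, -7.52480649e-01, -6.58614326e-01,
         8.08594158e-01],
       [ 0.00000000e+00,  0.00000000e+00,  0.00000000e+00,
         1.00000000e+00]])}
cradle [([0.475, 0.072, 0.017], 0.81), ([0.596, -0.021, 0.081], 0.31)]
carton [([0.593, -0.02, 0.079], 0.85), ([0.456, -0.188, 0.083], 0.81), ([0.466, -0.025, 0.095], 0.77), ([0.596, -0.099, 0.098], 0.66), ([0.519, -0.173, 0.08], 0.62)]
template []
template_lip []
carton_mid [([0.469, -0.022, 0.097], 0.97), ([0.454, -0.189, 0.081], 0.91), ([0.526, -0.167, 0.077], 0.82), ([0.352, 0.081, 0.026], 0.45)]
stop_face [([0.477, 0.075, 0.02], 0.76), ([0.404, -0.371, 0.021], 0.59)]
label_roll [([0.35, 0.081, 0.026], 0.94)]
tally [([0.376, -0.
[... 870 characters left out ...]
_lip [([0.507, 0.089, 0.08], 0.81), ([0.398, -0.118, 0.036], 0.71)]
carton_mid [([0.462, -0.196, 0.133], 0.84), ([0.484, -0.038, 0.141], 0.64), ([0.534, -0.18, 0.131], 0.5)]
stop_face [([0.474, 0.055, 0.007], 0.89), ([0.395, -0.116, 0.038], 0.75)]
label_roll [([0.364, 0.071, 0.02], 0.79), ([0.511, 0.089, 0.077], 0.74)]
tally [([0.508, 0.094, 0.08], 0.71), ([0.378, -0.039, 0.019], 0.69)]
bottle_a [([0.384, 0.137, 0.031], 0.53), ([0.51, 0.091, 0.081], 0.41)]
tape [([0.408, -0.384, 0.02], 0.69)]
1.1 [ 0.26430766 -0.59385167  0.19624126] [[ 9.13566392e-01  4.06689620e-01 -3.61539641e-05]
 [ 4.06689615e-01 -9.13566389e-01 -9.49847296e-05]
 [-7.16583500e-05  7.20714149e-05 -9.99999995e-01]] 0.0187
```

View pics/scene0.png

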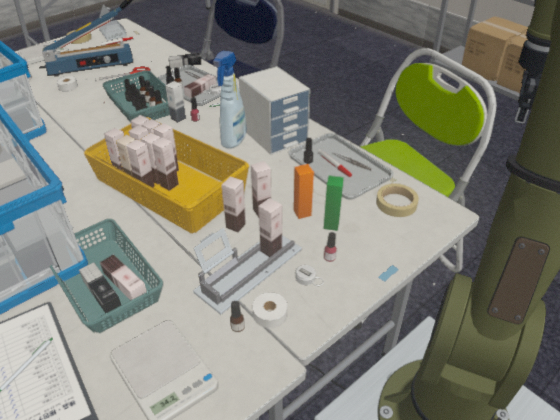

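View pics/top0.png

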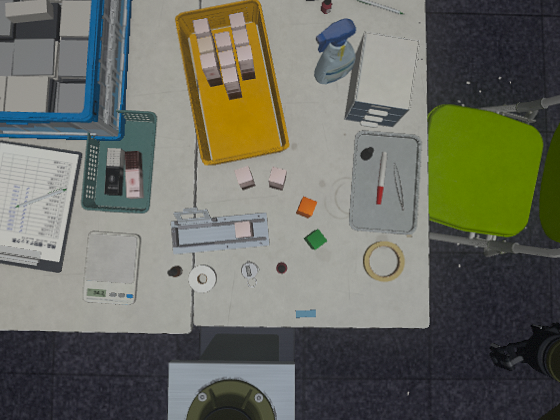

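The carton stands in the cradle at scene (270,228) / top (243,229). The template is open on the far side, and the end stop is at the left (top 175,233). The green and orange look-alikes are at right. Next I'll zoom in to get the cradle pose.

```bash
python3 - <<'E'
import cv2,numpy as np
a=cv2.imread("pics/top0.png")[195:265,160:290]; b=cv2.imread("pics/scene0.png")[190:310,185:315]
cv2.imwrite("pics/topc.png",cv2.resize(a,None,fx=6,fy=6,interpolation=cv2.INTER_CUBIC))
cv2.imwrite("pics/scenec.png",cv2.resize(b,None,fx=5,fy=5,interpolation=cv2.INTER_CUBIC))
E
```

```text
(no output)
```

View pics/topc.png

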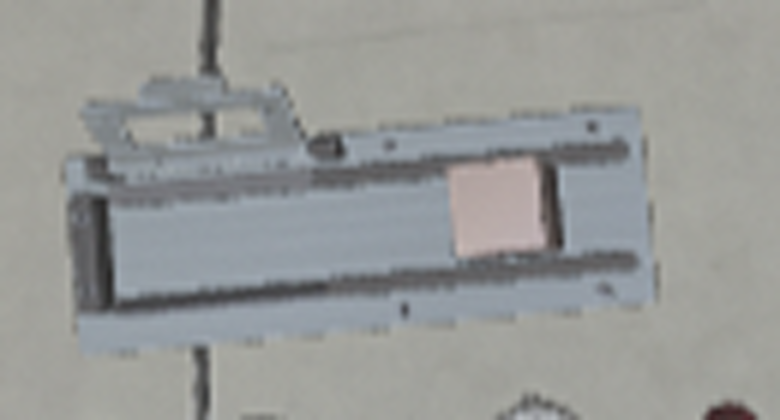

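View pics/scenec.png

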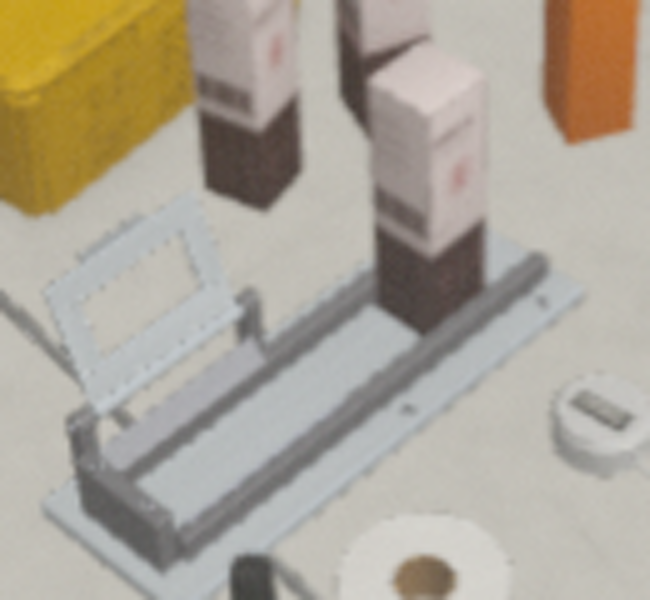

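```bash
cat > h.py <<'E'
from station import bot
import cv2,numpy as np
from scipy.optimize import least_squares
P={n:bot.camera_params(n) for n in("scene","top")}
def ray(n,px):
    p=P[n];uv=cv2.undistortPoints(np.array([[px]],float),p["camera_matrix"],np.array([p["k1"],0,0,0.]))[0,0]
    return p["pose"][:3,3],p["pose"][:3,:3]@np.array([*uv,1])
def onz(n,px,z):
    o,d=ray(n,px);return (o+d*(z-o[2])/d[2])
def proj(n,X):
    p=P[n];T=np.linalg.inv(p["pose"]);c=T[:3,:3]@X+T[:3,3];s=c[:2]/c[2];s=s*(1+p["k1"]*(s@s))
    K=p["camera_matrix"];return np.array([K[0,0]*s[0]+K[0,2],K[1,1]*s[1]+K[1,2]])
def T(x,pt):
    c,s=np.cos(x[2]),np.sin(x[2]);return np.array([x[0]+c*pt[0]-s*pt[1],x[1]+s*pt[0]+c*pt[1],pt[2]])
def inv(x,w):
    c,s=np.cos(x[2]),np.sin(x[2]);d=np.array(w[:2])-x[:2];return np.array([c*d[0]+s*d[1],-s*d[0]+c*d[1],w[2]])
E
python3 - <<'E'
from h import *
tp=lambda x,y:(160+(x+.5)/6-.5,195+(y+.5)/6-.5)
sp=lambda x,y:(185+(x+.5)/5-.5,190+(y+.5)/5-.5)
ob=[("top",tp(640,107),(.042,-.126,.012)),("top",tp(655,302),(-.042,-.126,.012)),("top",tp(80,352),(-.042,.118,.012)),("top",tp(65,158),(.042,.118,.012)),
("scene",sp(585,293),(-.042,-.126,.012)),("scene",sp(42,505),(.042,.118,.012))]
for use in (ob[:4],ob[4:],ob):
    f=lambda x:np.concatenate([proj(n,T(x,np.array(q)))-p for n,p,q in use])
    r=least_squares(f,[.47,.03,0.1]);print(r.x,np.round(r.fun,1))
x=r.x
for n,c,l in(("top",tp,[(447,168),(545,157),(549,250),(455,258)]),("scene",sp,[(370,93),(428,45),(487,78),(430,117)])):
    q=[inv(x,onz(n,c(*a),.143)) for a in l];print(n,np.round(q,4).tolist(),np.mean(q,0))
# stop inner face top corners, template lip
for a in [(107,195),(113,305)]: print(inv(x,onz("top",tp(*a),.012)))
for a in [(140,95),(225,82),(80,105),(290,85)]: print("lip",inv(x,onz("top",tp(*a),.100)))
np.save("x.npy",x)
w=bot.recognise("top","template")
for t in["template_lip","template"]:
  for n in("top","scene"):
    for d in bot.recognise(n,t): print(t,n,inv(x,d["centre"]),d["p"])
for t,c in(("b1",(.598,-.034,0)),("b2",(.6,-.11,0)),("label",(.357,.076,0)),("tally",(.377,-.038,0)),("ba",(.376,.143,0)),("bb",(.392,-.117,0)),("g",(.46,-.2,0)),("o",(.535,-.173,0))): print(t,inv(x,c))
E
```

```text
[0.47446374 0.03816991 0.09953693] [ 0.  -0.3  0.4  0.3 -0.3  0.4 -0.2 -0.4]
[0.47242535 0.038898   0.10677414] [ 0.5 -0.4 -0.5  0.3]
[0.47383837 0.03833104 0.10192715] [-0.1 -0.2  0.4  0.5 -0.3  0.8 -0.3 -0.1  0.4 -0.7 -0.8 -0.5]
top [[0.017, -0.0546, 0.143], [0.0178, -0.0916, 0.143], [-0.0171, -0.0901, 0.143], [-0.0169, -0.0547, 0.143]] [ 0.00021227 -0.07273622  0.143     ]
scene [[0.0125, -0.0501, 0.143], [0.0161, -0.0877, 0.143], [-0.0157, -0.0887, 0.143], [-0.0152, -0.0559, 0.143]] [-0.00057043 -0.07057809  0.143     ]
[0.02461172 0.1007729  0.012     ]
[-0.0216861   0.10176373  0.012     ]
lip [0.05823778 0.06661156 0.1       ]
lip [0.06032688 0.03301546 0.1       ]
lip [0.05644149 0.09036368 0.1       ]
lip [0.05686552 0.00773823 0.1       ]
template_lip top [0.03792581 0.04685315 0.0803    ] 0.81
template_lip top [-0.09154035 -0.14768323  0.0358    ] 0.71
template top [0.04450063 0.05020153 0.077     ] 0.75
b1 [ 0.11615748 -0.08458918  0.        ]
b2 [ 0.11041405 -0.16039823  0.        ]
label [-0.11239913  0.04936184  0.        ]
tally [-0.10410251 -0.0660815   0.        ]
ba [-0.08668044  0.11408084  0.        ]
bb [-0.09721867 -0.14619775  0.        ]
g [-0.03801691 -0.23568602  0.        ]
o [ 0.0393411  -0.21645746  0.        ]
```

Cradle fit: origin (0.474, 0.038), yaw 0.102 rad, residuals under 1 px. The carton is centred at cradle y of about -72 mm, which matches the size given. I'll turn the tool to the cradle axes and move behind the carton at height.

{"name": "play_rows", "arguments": {
  "targets": [
    [0,0,0,0.106,0],
    [0,0,0,0.106,0],
    [0,0,0,0.105,0],
    [1.95,-3.3,0,0,0],
    [1.95,-3.3,0,0,0],
    [1.95,-3.3,0,0,0],
    [1.95,-3.3,0,0,0],
    [1.95,-3.3,0,0,0],
    [1.95,-3.3,0,0,0],
    [1.95,-3.3,0,0,0],
    [1.95,-3.3,0,0,0],
    [1.95,-3.3,0,0,0],
    [1.95,-3.3,0,0,0],
    [1.95,-3.3,0,0,0],
    [1.95,-3.3,0,0,0],
    [1.95,-3.3,0,0,0],
    [1.95,-3.3,0,0,0],
    [0,0,0,0,0]
  ]
}}

```text
time_s: 2.85
position: [0.4919, -0.0971, 0.1969]
eef_rot: [[0.994, 0.114, 0.003], [0.114, -0.994, 0.004], [0.003, -0.003, -1.0]]
contact_force: [-0.5, 0.8, 0.3]
opening: 0.0003
grip_force: 0.0
```

```bash
cat > s.py <<'E'
from h import *
x=np.load("x.npy");s=bot.observe();R=s["eef_rot"]
print("t",s["time_s"],"w",np.round(s["position"],4),"cradle mm",np.round(inv(x,s["position"])*1e3,1),"yaw err",np.arctan2(R[1,0],R[0,0])-x[2],"F",np.round(s["contact_force"],2),"open",s["opening"])
E
python3 s.py
```

```text
t 2.85 w [ 0.4919 -0.0971  0.1969] cradle mm [   4.2 -136.6  196.9] yaw err 0.012062119731963 F [-0.5   0.79  0.27] open 0.0002682582889228857
```

{"name": "play_rows", "arguments": {
  "targets": [
    [-0.2,0.2,2.0,0.012,0],
    [0,0,3.0,0,0],
    [0,0,2.6,0,0],
    [0,0,0.6,0,0],
    [0,0,0,0,0],
    [0,0,0,0,0]
  ]
}}

```text
time_s: 3.35
position: [0.4877, -0.1089, 0.1151]
eef_rot: [[0.996, 0.09, 0.001], [0.09, -0.996, -0.0], [0.001, 0.0, -1.0]]
contact_force: [0.1, -0.2, 0.6]
opening: -0.0002
grip_force: 0.0
```

```bash
python3 s.py
```

```text
t 3.35 w [ 0.4877 -0.1089  0.1151] cradle mm [  -1.2 -147.9  115.1] yaw err -0.012173499381889108 F [ 0.08 -0.16  0.6 ] open -0.0001541063114536488
```

{"name": "play_rows", "arguments": {
  "targets": [
    [0.1,-1.5,0,-0.012,0],
    [0,-1.5,0,0,0],
    [0,-0.8,0,0,0],
    [0,-0.4,0,0,0],
    [0,-0.4,0,0,0],
    [0,-0.4,0,0,0],
    [0,-0.4,0,0,0],
    [0,-0.4,0,0,0],
    [0,-0.4,0,0,0],
    [0,-0.4,0,0,0]
  ]
}}

```text
time_s: 4.18
position: [0.4816, -0.0428, 0.1141]
eef_rot: [[0.995, 0.101, -0.0], [0.101, -0.995, -0.0], [-0.0, 0.0, -1.0]]
contact_force: [-0.1, 0.0, -1.4]
opening: -0.0001
grip_force: 0.0
```

```bash
python3 s.py; python3 -c "
from h import *
x=np.load('x.npy');bot.capture('scene')
cv2.imwrite('pics/s1.png',cv2.resize(bot.capture('scene')[130:330,150:370],None,fx=3,fy=3)[:,:,::-1])"
```

```text
t 4.1833 w [ 0.4816 -0.0428  0.1141] cradle mm [ -0.6 -81.5 114.1] yaw err -0.0005237540976688604 F [-0.06  0.03 -1.44] open -0.000117664558367145
```

View pics/s1.png

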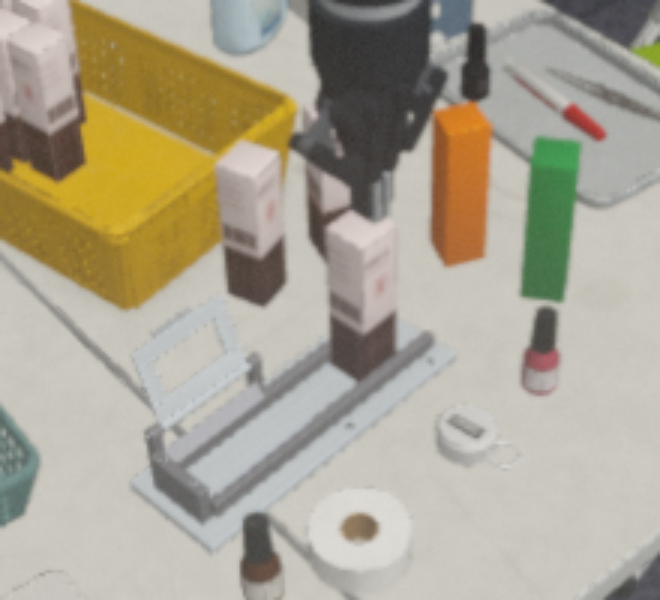

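The carton (crop 365,290) is just beginning to lean, with the finger against its back. I'll keep pushing.

{"name": "play_rows", "arguments": {
  "targets": [
    [0,-0.4,0,0,0],
    [0,-0.4,0,0,0],
    [0,-0.4,0,0,0],
    [0,-0.4,0,0,0],
    [0,-0.4,0,0,0],
    [0,-0.4,0,0,0],
    [0,-0.4,0,0,0],
    [0,-0.4,0,0,0],
    [0,-0.4,0,0,0],
    [0,0,0,0,0],
    [0,0,0,0,0],
    [0,0,0,0,0]
  ]
}}

```text
time_s: 5.28
position: [0.478, -0.0073, 0.1142]
eef_rot: [[0.995, 0.101, 0.0], [0.101, -0.995, -0.0], [0.0, 0.0, -1.0]]
contact_force: [-0.1, 0.9, 0.3]
opening: 0.0003
grip_force: 0.0
```

```bash
python3 s.py; python3 -c "
from h import *
x=np.load('x.npy');bot.capture('top')
print([(np.round(inv(x,d['centre'])*1e3).tolist(),round(d['p'],2)) for n in ('scene','top') if bot.capture(n) is not None for d in bot.recognise(n,'carton')])
cv2.imwrite('pics/s2.png',cv2.resize(bot.capture('scene')[130:330,150:370],None,fx=3,fy=3)[:,:,::-1])"
```

```text
t 5.2833 w [ 0.478  -0.0073  0.1142] cradle mm [ -0.5 -45.8 114.2] yaw err -0.00025393086055895686 F [-0.09  0.92  0.33] open 0.00028499353146627945
[([-46.0, -220.0, 82.0], 0.85), ([120.0, -72.0, 75.0], 0.81), ([24.0, -215.0, 81.0], 0.69), ([-15.0, -62.0, 91.0], 0.59), ([113.0, -84.0, 131.0], 0.86), ([-40.0, -236.0, 130.0], 0.71), ([40.0, -222.0, 131.0], 0.6), ([109.0, -160.0, 137.0], 0.59), ([-15.0, -79.0, 145.0], 0.44)]
```

View pics/s2.png

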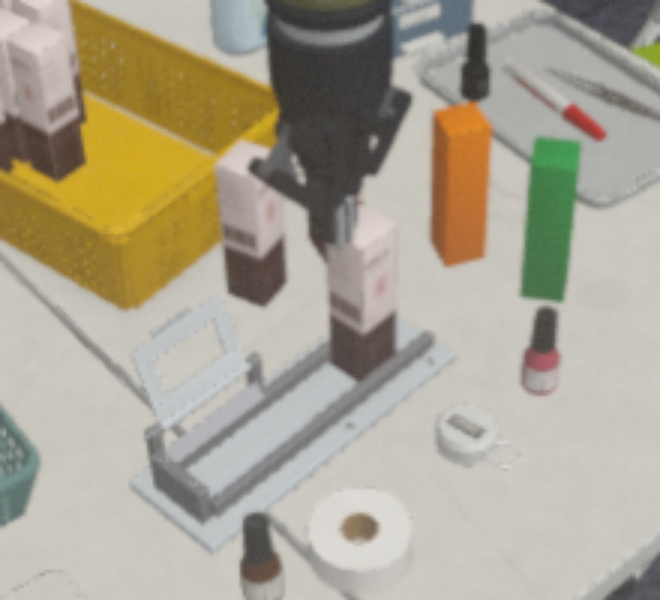

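The carton (crop 365,290) looks unmoved although the finger should have pushed it. I'll compare the projected TCP with the images.

```bash
python3 -c "
from h import *
x=np.load('x.npy');p=bot.observe()['position'];print(p, bot.observe()['time_s'])
out=[]
for n,(r0,c0) in (('scene',(150,200)),('top',(170,180))):
    im=bot.capture(n)[:,:,::-1].copy(); u=proj(n,p); f=4
    c=cv2.resize(im[r0:r0+130,c0:c0+100],None,fx=f,fy=f,interpolation=cv2.INTER_CUBIC)
    m=lambda q:tuple(int(v) for v in (np.array(proj(n,q))-[c0,r0]+.5)*f)
    cv2.circle(c,m(p),4,(0,255,0),1)
    for z in(.012,.143):
      pts=np.array([m(T(x,np.array([a,-.072+b,z]))) for a,b in((-.017,-.017),(.017,-.017),(.017,.017),(-.017,.017))])
      cv2.polylines(c,[pts],True,(0,0,255),1)
    out.append(c)
cv2.imwrite('pics/s3.png',np.hstack(out))"
```

```text
[ 0.47798908 -0.00727846  0.11419181] 5.5833
```

View pics/s3.png

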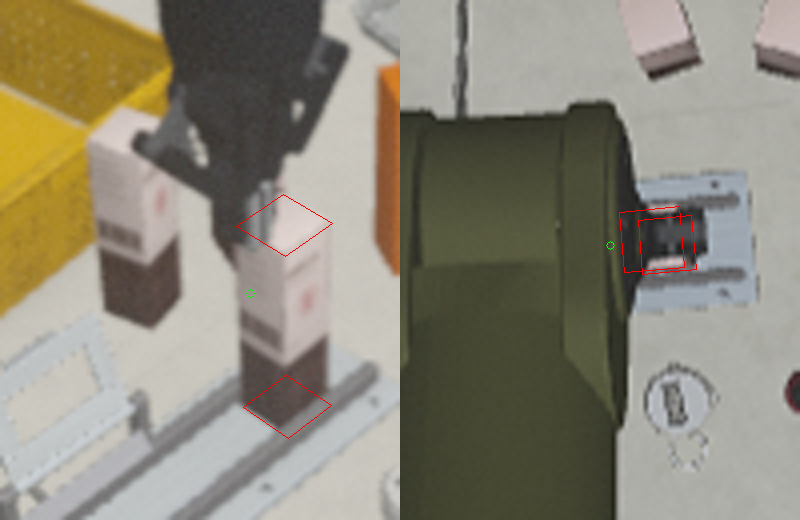

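```bash
python3 -c "
from h import *
x=np.load('x.npy')
for y in(-.0815,-.0458):
  for z in(.114,.13,.145,.16,.18): print(y,z,np.round(proj('scene',T(x,np.array([-.0005,y,z]))),1))
m=bot.silhouettes('scene','carton')
for d in m:
  r,c=np.nonzero(d['mask']);print(round(d['p'],2),len(r),c.min(),c.max(),r.min(),r.max())
im=bot.capture('scene')
# carton occupancy vs first picture, in carton region
a=cv2.imread('pics/scene0.png')[:,:,::-1].astype(int)
d=np.abs(im.astype(int)-a).sum(2)
for r in range(194,262,2): print(r,''.join('#' if v>60 else '.' for v in d[r,245:295]))
"; python3 s.py
```

```text
-0.0815 0.114 [274.2 214.3]
-0.0815 0.13 [274.1 208.4]
-0.0815 0.145 [274.  202.8]
-0.0815 0.16 [274.  197.1]
-0.0815 0.18 [273.9 189.4]
-0.0458 0.114 [262.1 222.9]
-0.0458 0.13 [261.9 217. ]
-0.0458 0.145 [261.7 211.4]
-0.0458 0.16 [261.6 205.6]
-0.0458 0.18 [261.3 197.8]
0.96 934 223 246 177 231
0.94 1084 259 282 199 257
0.86 800 324 342 176 229
0.68 1007 293 313 164 218
0.49 23 254 258 207 214
0.44 370 229 245 301 331
194 #########################.........................
196 #####################.##..........................
198 ....####...##########.............................
200 ............########.###..........................
202 ...................######.........................
204 ..............##########..........................
206 .............##########...........................
208 .............##########...........................
210 .............#####..##............................
212 ..................................................
214 ..................................................
216 ..................................................
218 ...........
[... 643 characters left out ...]
.
242 ..................................................
244 ..................................................
246 ..................................................
248 ..................................................
250 ..................................................
252 ..................................................
254 ..................................................
256 ..................................................
258 ..................................................
260 ..................................................
t 5.7833 w [ 0.478  -0.0072  0.1142] cradle mm [ -0.5 -45.7 114.2] yaw err -0.00013770249404858326 F [-0.64 -0.13 -0.12] open -8.507842326918672e-05
```

```bash
python3 -c "
from h import *
p=np.array([.2643,-.5939,.1962])
for n in('scene','top'):
  for dz in(0,.03,.06): print(n,dz,np.round(proj(n,p+[0,0,dz]),1))
a=cv2.imread('pics/scene0.png')[60:150,500:560]; b=cv2.imread('pics/top0.png')[305:395,460:560]
cv2.imwrite('pics/s4.png',np.hstack([cv2.resize(a,None,fx=5,fy=5),cv2.resize(b,None,fx=5,fy=5)]))
"
```

```text
scene 0 [514.4 130.2]
scene 0.03 [518.1 119. ]
scene 0.06 [521.8 107.6]
top 0 [502.2 333.5]
top 0.03 [509.  336.2]
top 0.06 [516.1 339.2]
```

View pics/s4.png

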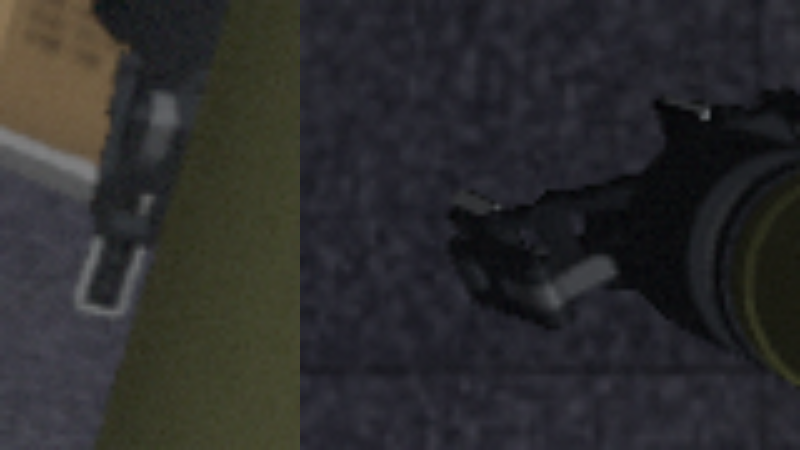

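```bash
python3 -c "
from h import *
p=np.array([.2643,-.5939,.1962]);ty=np.array([.4067,-.9136,0])
for n in('scene','top'):
  for s in(-1,1):
    for dz in(.013,.043): print(n,s,dz,np.round(proj(n,p+[0,0,dz]+s*.05*ty),1))
print(bot.observe())
# ray of tip now vs the plane cradle x=-.5mm
x=np.load('x.npy');o,d=ray('scene',(263.5,210.5))
for z in(.114,.143,.15,.16): print(z,np.round(inv(x,onz('scene',(263.5,210.5),z))*1e3,1))
"
```

```text
scene -1 0.013 [514.3 136. ]
scene -1 0.043 [518.2 124.5]
scene 1 0.013 [517.5 115.4]
scene 1 0.043 [521.1 104.4]
top -1 0.013 [483.9 344.4]
top -1 0.043 [490.1 347.5]
top 1 0.013 [526.2 324.9]
top 1 0.043 [533.7 327.4]
{'time_s': 5.7833, 'joints': array([ 29.6237731 ,   2.34347706, -32.36859433, 111.87347039,
         1.37947045,  66.15318528, -87.44884649]), 'qd': array([-0.11422831, -0.05650507, -0.01984442,  0.10779128, -0.04165924,
       -0.02393412,  0.02091528]), 'joint_efforts': array([ 1.12086651e-02, -2.75221556e+01, -6.06960263e-01, -2.93534499e+01,
        1.36785579e-02,  1.63949284e-03,  4.97458996e-05]), 'position': array([ 0.47796525, -0.00716867,  0.11420497]), 'eef_rot': array([[ 9.94823926e-01,  1.01613760e-01,  2.91073954e-06],
       [ 1.01613760e-01, -9.94823918e-01, -1.27784514e-04],
       [-1.00889916e-05,  1.27418863e-04, -9.99999992e-01]]), 'contact_force': array([-0.64074829, -0.12519567, -0.11738286]), 'torque': array([ 0.02105412,  0.00545459, -0.04702177]), 'grip_force': 0.0, 'opening': -8.507842326918672e-05}
0.114 [ 24.  -75.1 114. ]
0.143 [  0.4 -51.7 143. ]
0.15 [ -5.3 -46.1 150. ]
0.16 [-13.4 -38.  160. ]
```

The visible tip is about 31 mm above the reported TCP. It shows at the start (scene 520,122 against 514,136 predicted) and again now, so the fingers passed over the carton without touching it. I'll allow for that offset: back out, go lower and push again.

{"name": "play_rows", "arguments": {
  "targets": [
    [0,0,-1.0,0,0],
    [0,1.5,0,0,0],
    [0,2.5,0,0,0],
    [0,2.5,0,0,0],
    [0,1.5,0,0,0],
    [0,0,1.0,0,0],
    [0,0,2.0,0,0],
    [0,0,1.2,0,0],
    [0,0,0,0,0],
    [0,0,0,0,0]
  ]
}}

```text
time_s: 6.62
position: [0.4854, -0.0857, 0.0816]
eef_rot: [[0.995, 0.103, -0.002], [0.103, -0.995, 0.001], [-0.002, -0.001, -1.0]]
contact_force: [0.0, 0.4, -0.6]
opening: 0.0002
grip_force: 0.0
```

```bash
python3 s.py; python3 -c "
from h import *
x=np.load('x.npy')
im=bot.capture('scene')
a=cv2.imread('pics/scene0.png')[:,:,::-1].astype(int)
d=np.abs(im.astype(int)-a).sum(2)
for r in range(170,230,2): print(r,''.join('#' if v>60 else '.' for v in d[r,245:315]))
p=bot.observe()['position']
for dz in(0,.031): print(proj('scene',p+[0,0,dz]))
"
```

```text
t 6.6167 w [ 0.4854 -0.0857  0.0816] cradle mm [  -1.1 -124.5   81.6] yaw err 0.0011824043403338286 F [ 0.05  0.42 -0.57] open 0.00020798121078359835
170 ...........................#####################################......
172 ...........................###################################........
174 ..........................####################################........
176 .........................####################################.........
178 ...................#########################################..........
180 ..................#########################################...........
182 ..................########################################............
184 .....................################################.................
186 .......................#############################..................
188 ..........................#########################...................
190 .............................###################.##...................
192 ................................###################...................
194 ....................................##########
[... 655 characters left out ...]
............................................
214 ......................................................................
216 ......................................................................
218 ......................................................................
220 ......................................................................
222 ......................................................................
224 ......................................................................
226 ......................................................................
228 ......................................................................
[287.99749263 215.38924255]
[288.15229049 204.44272085]
```

{"name": "play_rows", "arguments": {
  "targets": [
    [0,-1.0,0,0,0],
    [0,-0.5,0,0,0],
    [0,-0.4,0,0,0],
    [0,-0.4,0,0,0],
    [0,-0.4,0,0,0],
    [0,-0.4,0,0,0],
    [0,-0.4,0,0,0],
    [0,-0.4,0,0,0],
    [0,-0.4,0,0,0],
    [0,-0.4,0,0,0],
    [0,0,0,0,0]
  ]
}}

```text
time_s: 7.58
position: [0.4812, -0.0389, 0.0822]
eef_rot: [[0.995, 0.103, -0.0], [0.103, -0.995, 0.0], [-0.0, -0.0, -1.0]]
contact_force: [-0.0, 0.7, -0.0]
opening: 0.0002
grip_force: 0.0
```

```bash
cat > d.py <<'E'
from h import *
im=bot.capture('scene')
a=cv2.imread('pics/scene0.png')[:,:,::-1].astype(int)
d=np.abs(im.astype(int)-a).sum(2)
for r in range(190,300,3): print(r,''.join('#' if v>60 else '.' for v in d[r,190:310]))
E
python3 s.py; python3 d.py
```

```text
t 7.5833 w [ 0.4812 -0.0389  0.0822] cradle mm [ -0.5 -77.6  82.2] yaw err 0.0010473753092760524 F [-0.01  0.69 -0.02] open 0.00023727466991160003
190 ........................................................######....#################################.....................
193 ........................................................#######...###############################.......................
196 ............................................................###.#############################...........................
199 ..................................................................#########################.............................
202 ........................................................................##################..............................
205 ..................................................................####.####################.............................
208 ...............................................................###########..##############..............................
211 ...............................................................###########
[... 2971 characters left out ...]
...........................................................................
286 ........................................................................................................................
289 ........................................................................................................................
292 ........................................................................................................................
295 ........................................................................................................................
298 ........................................................................................................................
```

The carton is tipping now: its foot is fixed and its top has shifted left. I'll carry on.

{"name": "play_rows", "arguments": {
  "targets": [
    [0,-0.4,0,0,0],
    [0,-0.4,0,0,0],
    [0,-0.4,0,0,0],
    [0,-0.4,0,0,0],
    [0,-0.4,0,0,0],
    [0,0,0,0,0],
    [0,0,0,0,0],
    [0,0,0,0,0]
  ]
}}

```text
time_s: 8.3
position: [0.4793, -0.0202, 0.0822]
eef_rot: [[0.995, 0.102, 0.0], [0.102, -0.995, -0.0], [0.0, 0.0, -1.0]]
contact_force: [0.0, 0.0, 0.5]
opening: 0.0002
grip_force: 0.0
```

```bash
python3 s.py; python3 d.py
```

```text
t 8.3 w [ 0.4793 -0.0202  0.0822] cradle mm [ -0.5 -58.8  82.2] yaw err -0.00012782523111533328 F [0.01 0.01 0.46] open 0.0002404791383304942
190 ........................................................#######################################.........................
193 ..................................................#############..############################...........................
196 ................................................###############...##########################............................
199 ...................................................############...####################..................................
202 .......................................................########.........##############..................................
205 ............................................................###.....#################...................................
208 ....................................................................#################...................................
211 ....................................................................###########
[... 2966 characters left out ...]
...........................................................................
286 ..........................##########....................................................................................
289 ...............................#####....................................................................................
292 ........................................................................................................................
295 ........................................................................................................................
298 ........................................................................................................................
```

The carton has fallen into the channel. I'll back off over the loading end, then go down behind its foot.

{"name": "play_rows", "arguments": {
  "targets": [
    [0,1.5,0,0,0],
    [0,2.0,0,0,0],
    [0,2.0,0,0,0],
    [0,0.5,0,0,0],
    [0,0,1.5,0,0],
    [0,0,2.5,0,0],
    [0,0,2.5,0,0],
    [0,0,1.5,0,0],
    [0,0,0.6,0,0],
    [0,0,0,0,0]
  ]
}}

```text
time_s: 9.18
position: [0.484, -0.079, -0.0052]
eef_rot: [[0.995, 0.102, -0.003], [0.102, -0.995, 0.001], [-0.003, -0.002, -1.0]]
contact_force: [0.1, 0.0, 0.5]
opening: 0.0003
grip_force: 0.0
```

```bash
python3 s.py; python3 -c "
from h import *
x=np.load('x.npy');im=bot.capture('scene')
c=cv2.resize(im[180:320,180:330],None,fx=4,fy=4,interpolation=cv2.INTER_CUBIC)[:,:,::-1].copy()
m=lambda q:tuple(int(v) for v in (np.array(proj('scene',T(x,np.array(q))))-[180,180]+.5)*4)
for y in(-.076,-.041,-.031,.1): cv2.line(c,m((-.017,y,.046)),m((.017,y,.046)),(0,0,255),1)
p=bot.observe()['position']
for dz in(.028,.033,.038):
  q=(np.array(proj('scene',p+[0,0,dz]))-[180,180]+.5)*4;cv2.circle(c,tuple(int(v) for v in q),2,(0,255,0),-1)
cv2.imwrite('pics/s5.png',c)"
```

```text
t 9.1833 w [ 0.484  -0.079  -0.0052] cradle mm [  -1.8 -117.8   -5.2] yaw err 0.000138155185906208 F [0.06 0.04 0.46] open 0.00028900905177711483
```

View pics/s5.png

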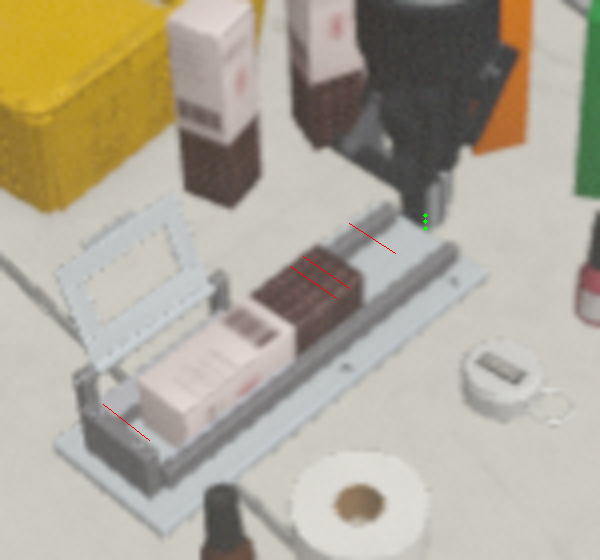

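The carton lies in the channel about 20 mm short of the stop, with its foot edge at (330,260). The tip is at the expected place behind it (435,225). I'll push it home.

{"name": "play_rows", "arguments": {
  "targets": [
    [0.1,-1.5,0,0,0],
    [0,-2.0,0,0,0],
    [0,-0.8,0,0,0],
    [0,-0.4,0,0,0],
    [0,-0.4,0,0,0],
    [0,-0.4,0,0,0],
    [0,-0.4,0,0,0],
    [0,-0.4,0,0,0],
    [0,-0.4,0,0,0],
    [0,0,0,0,0],
    [0,0,0,0,0]
  ]
}}

```text
time_s: 10.15
position: [0.4795, -0.0128, -0.0039]
eef_rot: [[0.995, 0.102, -0.0], [0.102, -0.995, 0.0], [-0.0, -0.0, -1.0]]
contact_force: [1.0, -0.8, 0.4]
opening: 0.0001
grip_force: 0.0
```

{"name": "play_rows", "arguments": {
  "targets": [
    [0,-0.3,0,0,0],
    [0,-0.2,0,0,0],
    [0,0,0,0,0]
  ]
}}

```text
time_s: 10.4
position: [0.4789, -0.0075, -0.0039]
eef_rot: [[0.995, 0.102, -0.0], [0.102, -0.995, 0.0], [-0.0, -0.0, -1.0]]
contact_force: [0.2, 0.7, -0.5]
opening: 0.0001
grip_force: 0.0
```

```bash
python3 s.py
```

```text
t 10.4 w [ 0.4789 -0.0075 -0.0039] cradle mm [  0.4 -46.1  -3.9] yaw err 0.000352837929070135 F [ 0.16  0.67 -0.49] open 6.261413742966538e-05
```

{"name": "play_rows", "arguments": {
  "targets": [
    [0,-0.2,0,0,0],
    [0,0,0,0,0]
  ]
}}

```text
time_s: 10.57
position: [0.479, -0.0064, -0.0038]
eef_rot: [[0.995, 0.102, 0.0], [0.102, -0.995, -0.001], [0.0, 0.001, -1.0]]
contact_force: [-0.1, -1.4, 0.5]
opening: 0.0
grip_force: 0.8
```

{"name": "play_rows", "arguments": {
  "targets": [
    [0,-0.2,0,0,0],
    [0,0,0,0,0]
  ]
}}

```text
time_s: 10.73
position: [0.4792, -0.0063, -0.0036]
eef_rot: [[0.995, 0.101, 0.001], [0.101, -0.995, -0.003], [0.001, 0.003, -1.0]]
contact_force: [0.9, -5.1, -0.5]
opening: 0.0003
grip_force: 2.9
```

{"name": "play_rows", "arguments": {
  "targets": [
    [0,-0.2,0,0,0],
    [0,0,0,0,0]
  ]
}}

```text
time_s: 10.9
position: [0.4793, -0.0063, -0.0035]
eef_rot: [[0.995, 0.1, 0.001], [0.1, -0.995, -0.005], [0.001, 0.005, -1.0]]
contact_force: [2.0, -9.0, 0.3]
opening: 0.0
grip_force: 4.9
```

It is home: 9 N on the stop, with the finger face at about cradle y = -31. I'll back off, rise, and go over to a place behind the template with the fingers opened to straddle the window.

{"name": "play_rows", "arguments": {
  "targets": [
    [0,1.0,0,0,0],
    [0,2.0,0,0,0],
    [0,0.5,-2.0,0,0],
    [0,0,-4.0,0,0],
    [0,0,-4.0,0,0],
    [0,0,-4.0,0,0],
    [0,-3.0,-1.0,0,6],
    [0,-4.0,0,0,6],
    [0,-4.0,0,0,6],
    [0,-2.4,0,0,6],
    [3.0,0,0,0,6],
    [3.5,0,0,0,6],
    [3.0,0,0,0,6],
    [0,0,0,0,6],
    [0,0,0,0,6]
  ]
}}

```text
time_s: 12.15
position: [0.563, 0.1067, 0.145]
eef_rot: [[0.995, 0.102, -0.003], [0.102, -0.995, 0.002], [-0.003, -0.003, -1.0]]
contact_force: [-0.2, 0.8, 0.7]
opening: 0.0599
grip_force: 0.0
```

```bash
python3 s.py; python3 -c "
from h import *
x=np.load('x.npy')
for c in((203,163),(287,150)):
  for z in(0,.07): print('basket',np.round(inv(x,onz('top',c,z))*1e3))
"
```

```text
t 12.15 w [0.563  0.1067 0.145 ] cradle mm [ 95.6  58.9 145. ] yaw err -2.486588729699868e-06 F [-0.22  0.78  0.66] open 0.05992973406985206
basket [184.  25.   0.]
basket [171.  15.  70.]
basket [ 198. -193.    0.]
basket [ 185. -191.   70.]
```

{"name": "play_rows", "arguments": {
  "targets": [
    [0,0.9,1.0,0,6],
    [0,0,3.5,0,6],
    [0,0,3.5,0,6],
    [0,0,1.5,0,6],
    [0,0,0.5,0,6],
    [0,0,0,0,6],
    [0,0,0,0,6]
  ]
}}

```text
time_s: 12.73
position: [0.564, 0.0969, 0.0472]
eef_rot: [[0.995, 0.102, 0.001], [0.102, -0.995, -0.0], [0.001, 0.001, -1.0]]
contact_force: [-0.1, 0.6, 1.0]
opening: 0.0601
grip_force: 0.0
```

```bash
python3 s.py; python3 -c "
from h import *
x=np.load('x.npy');im=bot.capture('scene')
c=cv2.resize(im[170:320,180:330],None,fx=4,fy=4,interpolation=cv2.INTER_CUBIC)[:,:,::-1].copy()
cv2.imwrite('pics/s6.png',c)"
```

```text
t 12.7333 w [0.564  0.0969 0.0472] cradle mm [95.6 49.1 47.2] yaw err -0.0001668163787604815 F [-0.08  0.59  1.01] open 0.06005551023713521
```

View pics/s6.png

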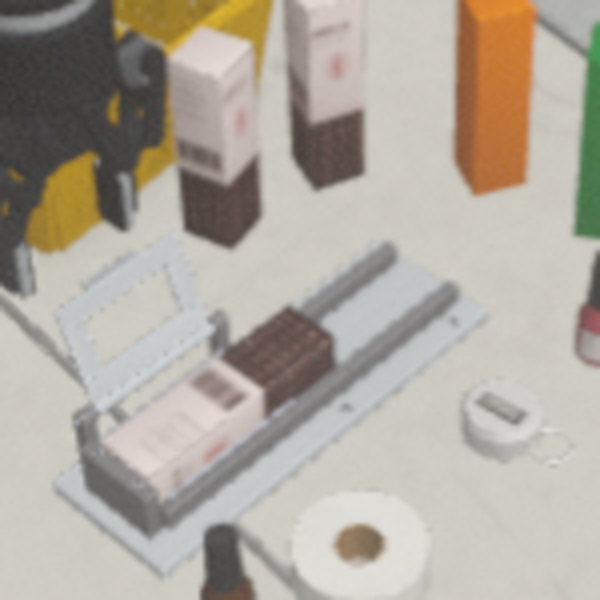

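The carton is home against the stop (150,505), and the fingers are behind the template's side bars (20,290 and 125,225). I'll push toward -x.

{"name": "play_rows", "arguments": {
  "targets": [
    [-1.0,0,0,0,6],
    [-0.8,0,0,0,6],
    [-0.5,0,0,0,6],
    [-0.5,0,0,0,6],
    [-0.5,0,0,0,6],
    [-0.5,0,0,0,6],
    [-0.5,0,0,0,6],
    [-0.5,0,0,0,6],
    [0,0,0,0,6]
  ]
}}

```text
time_s: 13.53
position: [0.5148, 0.0921, 0.046]
eef_rot: [[0.995, 0.102, -0.001], [0.102, -0.995, -0.001], [-0.001, 0.001, -1.0]]
contact_force: [-0.1, -0.5, -0.2]
opening: 0.0603
grip_force: 0.0
```

```bash
python3 s.py; python3 -c "
from h import *
im=bot.capture('scene')
a=cv2.imread('pics/scene0.png')[:,:,::-1].astype(int)
d=np.abs(im.astype(int)-a).sum(2)
for r in range(215,300,3): print(r,''.join('#' if v>60 else '.' for v in d[r,175:270]))"
```

```text
t 13.5333 w [0.5148 0.0921 0.046 ] cradle mm [46.3 49.3 46. ] yaw err 9.918048554984071e-05 F [-0.09 -0.51 -0.23] open 0.06030150928143952
215 .............#####################################........#####.....................######..###
218 ...........########################################................................############
221 ..########################################...######................................############
224 .####################################.......#######.#..............................############
227 ..################################..........#######.###............................############
230 ...##############################............###########............................###########
233 ....############################....###......########...............................###########
236 .....########################..#####...........##...................................###########
239 ......######################.##.....................................................#########..
242 ........####################.............................
[... 1238 characters left out ...]

281 ................................###############.###........##..................................
284 ...................................#############.........#.....................................
287 ........................................####...................................................
290 .................................................#.............................................
293 ...............................................................................................
296 ...............................................................................................
299 ...............................................................................................
```

{"name": "play_rows", "arguments": {
  "targets": [
    [-0.5,0,0,0,6],
    [-0.5,0,0,0,6],
    [-0.5,0,0,0,6],
    [-0.5,0,0,0,6],
    [-0.5,0,0,0,6],
    [-0.5,0,0,0,6],
    [0,0,0,0,6],
    [0,0,0,0,6]
  ]
}}

```text
time_s: 14.25
position: [0.4859, 0.089, 0.0462]
eef_rot: [[0.995, 0.102, 0.0], [0.102, -0.995, -0.001], [-0.0, 0.001, -1.0]]
contact_force: [0.2, -0.3, -0.4]
opening: 0.0597
grip_force: 0.0
```

```bash
cat > t.py <<'E'
from h import *
import sys
x=np.load('x.npy');im=bot.capture('scene')
a=cv2.imread('pics/scene0.png')[:,:,::-1].astype(int)
d=np.abs(im.astype(int)-a).sum(2)
for r in range(209,300,3): print(r,''.join('#' if v>60 else '.' for v in d[r,175:270]))
for n in('scene','top'):
  bot.capture(n)
  for t in('template','template_lip'): print(n,t,[(np.round(inv(x,e['centre'])*1e3).tolist(),round(e['p'],2)) for e in bot.recognise(n,t)])
E
python3 s.py; python3 t.py
```

```text
t 14.25 w [0.4859 0.089  0.0462] cradle mm [17.2 49.2 46.2] yaw err -0.00023918155266995644 F [ 0.18 -0.26 -0.43] open 0.05968884083697973
209 .......................###############################.###################.........############
212 ........................###########################################..#####..........###########
215 .........................##########################.......######.....#####..........#####...###
218 .........................##########################..................#####.........############
221 ........................###########################...................####.........############
224 .......................############################...................##...........############
227 .............###...#################################...............................############
230 ...........#####################################......#####.....#..................############
233 ............########################.########.........############..................###########
236 .............###############################.##........##
[... 1676 characters left out ...]
.......####...................................................
290 .................................................#.............................................
293 ...............................................................................................
296 ...............................................................................................
299 ...............................................................................................
scene template [([2.0, 60.0, 94.0], 0.54)]
scene template_lip [([1.0, 58.0, 95.0], 0.52), ([-92.0, 120.0, 33.0], 0.48)]
top template [([-0.0, 22.0, 91.0], 0.51)]
top template_lip [([-5.0, 24.0, 92.0], 0.62), ([-107.0, 41.0, 25.0], 0.16)]
```

{"name": "play_rows", "arguments": {
  "targets": [
    [-0.5,0,0,0,6],
    [-0.5,0,0,0,6],
    [-0.5,0,0,0,6],
    [-0.5,0,0,0,6],
    [0,0,0,0,6],
    [0,0,0,0,6],
    [0,0,0,0,6],
    [0,0,0,0,6],
    [0,0,0,0,6],
    [0,0,0,0,6],
    [0,0,0,0,6]
  ]
}}

```text
time_s: 15.52
position: [0.4664, 0.0872, 0.0461]
eef_rot: [[0.995, 0.102, -0.0], [0.102, -0.995, 0.0], [-0.0, -0.0, -1.0]]
contact_force: [1.2, 0.9, 0.0]
opening: 0.0599
grip_force: 0.0
```

```bash
python3 s.py; python3 t.py
```

```text
t 15.5167 w [0.4664 0.0872 0.0461] cradle mm [-2.5 49.4 46.1] yaw err -0.0001141903091174401 F [1.23 0.85 0.01] open 0.05990708766515612
209 .............................#########################.########################....############
212 .............................######################################..############..############
215 ..............................#####################.......######.....#############..######..###
218 ...............................####################..................############..############
221 ................................###################..................############..############
224 ...............................####################..................############..############
227 ...............................#####################...............#############...############
230 .............................##############################.....###########........############
233 ...................########################################..#############..........###########
236 ..................####################################.....
[... 1614 characters left out ...]
......................
287 ........................................####...................................................
290 .................................................#.............................................
293 ...............................................................................................
296 ...............................................................................................
299 ...............................................................................................
scene template [([4.0, 49.0, 59.0], 0.67)]
scene template_lip [([8.0, 48.0, 60.0], 0.92)]
top template [([23.0, 22.0, 53.0], 0.72)]
top template_lip [([22.0, 21.0, 55.0], 0.68)]
```

{"name": "play_rows", "arguments": {
  "targets": [
    [0,0,-1.5,0,6],
    [0,0,-3.5,0,6],
    [0,0,-4.0,0,6],
    [0,0,-3.0,0,6],
    [0,3.5,0,0,6],
    [0,4.0,0,0,6],
    [0,4.0,0,0,6],
    [0,4.0,0,0,6],
    [0,4.0,0,0,6],
    [0,4.0,0,0,6],
    [0,3.5,0,0,6],
    [0,0,0,0,6],
    [0,0,0,0,6]
  ]
}}

```text
time_s: 16.95
position: [0.4932, -0.1838, 0.1657]
eef_rot: [[0.995, 0.097, -0.001], [0.097, -0.995, 0.001], [-0.001, -0.001, -1.0]]
contact_force: [0.1, 1.0, 0.7]
opening: 0.0602
grip_force: 0.0
```

```bash
python3 s.py; python3 t.py; python3 -c "
from h import *
x=np.load('x.npy')
# predicted template outline corners for several angles in scene
for th in(-.0,.15,.3):
  print(th,[np.round(proj('scene',T(x,np.array([.034-.059*np.cos(th),y,.0495+.059*np.sin(th)])))).tolist() for y in(.01,.09)])
im=bot.capture('scene');g=im.astype(int).sum(2)//3
for r in range(228,296,2): print(r,' '.join('%2d'%(v//10) for v in g[r,190:270:2]))
"
```

```text
t 16.95 w [ 0.4932 -0.1838  0.1657] cradle mm [  -3.3 -223.   165.7] yaw err -0.00511342173713146 F [0.05 1.04 0.72] open 0.0602000552721999
209 ...................................................................................############
212 ...................................................................................############
215 ....................................................................................######..###
218 ....................................................................................###########
221 ....................................................................................###########
224 ....................................................................................###########
227 ....................................................................................###########
230 ....................................................................................###########
233 .....................................#..............................................###########
236 ...............................#.##...........#........
[... 5981 characters left out ...]
20 18 18 18 18 18 17 17 15 16 14 13 12 11 13 18 18 19 18 19 18 16 18 19 19 19 19
286 19 19 19 18 17 14  9 10 12 12 13 17 20 20 20 19 17 18 17 17 18 17 13 13 11 11 13 18 18 19 19 19 17 18 19 19 19 19 19 19
288 19 19 18 18 18 16  9  9 10 12 12 12 15 19 18 19 18 15 17 17 15 13 13 11 12 16 18 19 18 18 19 17 17 19 19 19 19 19 19 19
290 19 18 18 18 18 18  9  9  9 10 11 13 13 14 18 18 18 15 17 14 12 13 11 13 16 19 19 18 19 19 17 19 19 19 19 19 19 19 19 19
292 19 18 15 18 18 18 11  9  9  9  9 11 13 13 14 18 17 16 13 13 12 11 13 18 19 19 18 19 18 16 19 19 19 19 19 19 19 19 19 18
294 19 18 18 15 17 18 18 14  9  9  9  9 10 13 12 16 15 13 13 12 11 14 18 19 19 19 19 17 18 19 19 19 19 19 19 19 20 20 20 20
```

The template centre reads (15, 52, 50) mm from both cameras, which agrees with lying flat. I'll fit its angle with silhouettes to be sure.

```bash
python3 - <<'E'
from h import *
x=np.load('x.npy')
for n in('scene','top'):
  bot.capture(n); M=bot.silhouettes(n,'template')[0]; m=cv2.morphologyEx(M['mask'].astype(np.uint8),cv2.MORPH_CLOSE,np.ones((25,25),np.uint8))
  r,c=np.nonzero(m);print(n,round(M['p'],2),m.sum(),c.min(),c.max(),r.min(),r.max())
  for th in(-.12,0,.1,.2,.35,.5):
    q=[proj(n,T(x,np.array([.034-a*np.cos(th),y,.048+a*np.sin(th)]))) for a,y in((0,.01),(.059,.01),(.059,.09),(0,.09))]
    z=np.zeros_like(m);cv2.fillPoly(z,[np.round(q).astype(np.int32)],1)
    q=np.array(q);print(th,'IoU %.3f'%((z&m).sum()/(z|m).sum()),np.round([q[:,0].min(),q[:,0].max(),q[:,1].min(),q[:,1].max()],1))
for n in('scene','top'):print([(np.round(inv(x,e['centre'])*1e3).tolist(),round(e['p'],2)) for e in bot.recognise(n,'carton')])
E
```

```text
scene 0.96 960 202 251 251 287
-0.12 IoU 0.784 [203.4 252.3 251.8 290.5]
0 IoU 0.866 [203.4 252.3 251.8 288.2]
0.1 IoU 0.858 [203.4 252.1 251.8 286.2]
0.2 IoU 0.760 [203.4 251.7 251.8 284. ]
0.35 IoU 0.588 [203.4 250.7 251.8 280.4]
0.5 IoU 0.462 [203.4 249.3 251.8 276.7]
top 0.9 847 179 212 219 246
-0.12 IoU 0.929 [178.4 213.2 219.5 246.3]
0 IoU 0.920 [178.4 212.8 219.5 246.5]
0.1 IoU 0.932 [178.4 212.5 219.5 246.4]
0.2 IoU 0.917 [178.4 212.1 219.5 246. ]
0.35 IoU 0.872 [178.4 211.5 219.5 245.1]
0.5 IoU 0.830 [177.6 210.9 219.5 243.6]
[([-8.0, 32.0, 48.0], 0.88), ([116.0, -71.0, 83.0], 0.77), ([103.0, -149.0, 84.0], 0.76), ([27.0, -212.0, 79.0], 0.69), ([-44.0, -222.0, 80.0], 0.66)]
[([114.0, -84.0, 130.0], 0.87), ([2.0, 29.0, 44.0], 0.62), ([111.0, -161.0, 137.0], 0.54), ([-103.0, -66.0, 21.0], 0.43), ([-4.0, -22.0, 10.0], 0.4)]
```

```bash
python3 -c "
from station import bot
print(bot.hand_in())"
```

```text
the job is handed in; nothing more can be done
None
```

The job is handed in at about 17 s of the 56 s allowed: the carton lies home against the end stop, and the window template lies flat on it (angle within about 0.1 rad of level by the camera fit).

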